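Put the steel weights back on the rack in order of size

TASK

Put the four steel knob weights from the cork strip back onto the weight rack in order of size, one centred on each black pad: the smallest on the pad next to the steel pin, then each larger one in turn, the largest on the pad farthest from the pin. Keep every weight upright throughout, and leave them all standing freely on the rack.

Things in the scene. Friction and masses are not known exactly. Their poses are not given: they have to be found in the camera images.
- weight_22: the smallest of four plain turned-steel knob weights: a round cylinder 22 mm in diameter and 26 mm high to its shoulder, with a narrower knob on top, 38 mm high in all, about 90 g. It stands upright on a cork strip (top 6 mm above the worktop), the four roughly in a row some 7 cm apart, in any order. Origin: centre of its underside; z up along its axis
- weight_30: the second smallest of four plain turned-steel knob weights: a round cylinder 30 mm in diameter and 31 mm high to its shoulder, with a narrower knob on top, 46 mm high in all, about 200 g. It stands upright on a cork strip (top 6 mm above the worktop), the four roughly in a row some 7 cm apart, in any order. Origin: centre of its underside; z up along its axis
- weight_38: the second largest of four plain turned-steel knob weights: a round cylinder 38 mm in diameter and 36 mm high to its shoulder, with a narrower knob on top, 54 mm high in all, about 360 g. It stands upright on a cork strip (top 6 mm above the worktop), the four roughly in a row some 7 cm apart, in any order. Origin: centre of its underside; z up along its axis
- weight_46: the largest of four plain turned-steel knob weights: a round cylinder 46 mm in diameter and 41 mm high to its shoulder, with a narrower knob on top, 62 mm high in all, about 600 g. It stands upright on a cork strip (top 6 mm above the worktop), the four roughly in a row some 7 cm apart, in any order. Origin: centre of its underside; z up along its axis
- rack: fixed flat aluminium plate, 72 mm wide (its x), 325 mm long (its y), 12 mm thick, no rims, with four equal black pads in a row along its middle and a pin at one end. Origin: centre of its underside, 2 mm above the worktop on a grey mat; its top is 14 mm above the worktop. The cork strip lies roughly parallel, about 16 cm away, nearer to the robot or farther
- mark_a: a round black pad, 54 mm in diameter with a bright dot at its centre, flush with the rack's top; the pad at the rack's +y end (pads run a, b, c, d along the rack, 68 mm apart). Origin: its centre, on the top surface; z up
- mark_b: a round black pad, 54 mm in diameter with a bright dot at its centre, flush with the rack's top; the pad next to mark_a (pads run a, b, c, d along the rack, 68 mm apart). Origin: its centre, on the top surface; z up
- mark_c: a round black pad, 54 mm in diameter with a bright dot at its centre, flush with the rack's top; the pad next to mark_d (pads run a, b, c, d along the rack, 68 mm apart). Origin: its centre, on the top surface; z up
- mark_d: a round black pad, 54 mm in diameter with a bright dot at its centre, flush with the rack's top; the pad at the rack's -y end (pads run a, b, c, d along the rack, 68 mm apart). Origin: its centre, on the top surface; z up
- pin: fixed upright steel pin, 14 mm in diameter and 20 mm tall, on the rack's top beyond the last pad, 46 mm from that pad's centre: at the mark_a end or the mark_d end, differing from start to start. It marks the end for the smallest weight. (The other end has only a flat, flush-looking aluminium plug.) Origin: centre of its foot
Mind the look-alikes: they are no part of the job. Leave any blue or yellow look-alike of the weight_30 alone.

How it is judged:
At the end, for the whole second after the job is handed in: Counted from the pad next to the pin, the 22, 30, 38 and 46 mm weights stand on the first, second, third and fourth pad, each axis within 12 mm of the pad's centre, underside on the rack's top (within 3 mm), upright within 0.1 rad, at rest (((horizontal distance between pin and mark_a below 0.1 m and horizontal distance between weight_22 and mark_a below 0.012 m and z of weight_22 in the frame of mark_a between -0.003 and 0.003 m and horizontal distance between weight_30 and mark_b below 0.012 m and z of weight_30 in the frame of mark_b between -0.003 and 0.003 m and horizontal distance between weight_38 and mark_c below 0.012 m and z of weight_38 in the frame of mark_c between -0.003 and 0.003 m and horizontal distance between weight_46 and mark_d below 0.012 m and z of weight_46 in the frame of mark_d between -0.003 and 0.003 m) or (not (horizontal distance between pin and mark_a below 0.1 m) and horizontal distance between weight_22 and mark_d below 0.012 m and z of weight_22 in the frame of mark_d between -0.003 and 0.003 m and horizontal distance between weight_30 and mark_c below 0.012 m and z of weight_30 in the frame of mark_c between -0.003 and 0.003 m and horizontal distance between weight_38 and mark_b below 0.012 m and z of weight_38 in the frame of mark_b between -0.003 and 0.003 m and horizontal distance between weight_46 and mark_a below 0.012 m and z of weight_46 in the frame of mark_a between -0.003 and 0.003 m)) and angle between each of weight_22, weight_30, weight_38, weight_46's own z axis and vertical below 0.1 rad and linear speed of each of weight_22, weight_30, weight_38, weight_46 below 0.02 m/s); the robot touches nothing.
It fails at once if the 22 mm weight is tipped over (angle between weight_22's own z axis and vertical above 0.6 rad).
It fails at once if the 30 mm weight is tipped over (angle between weight_30's own z axis and vertical above 0.6 rad).
It fails at once if the 38 mm weight is tipped over (angle between weight_38's own z axis and vertical above 0.6 rad).
It fails at once if the 46 mm weight is tipped over (angle between weight_46's own z axis and vertical above 0.6 rad).
It also fails if it takes over 96 s, if anything falls off the work surface, if the arm or the gripper's body presses on something with over 40 N, if the wrist force passes 120 N, or if a joint passes its speed limit or range.

ROBOT

A 6-joint arm with a two-finger parallel gripper is mounted at the origin on a cart in front of the work surface, level with it; the furniture and walls round the work are solid. World frame = base frame: x ahead of the robot, y to its left, z up, the work surface at z = 0. Lengths are in m, angles in rad, forces in N, time in s.
With the tool pointing down it reaches from about 0.375 to 0.9 m from the base axis. Payload 3.1 kg.
Tool frame: the origin (TCP) lies at the centre of the arm's flange, where the gripper is bolted on; the fingertips stand 173 mm ahead of it and the grasp point (between the pads) lies 155 mm ahead of it; z points along the fingers, y is the line along which they close (so a half turn about z gives the same grasp; the last joint's range is limited). The gripper opens to 85 mm and grips with 20 to 120 N. Pads are 22 mm wide; open, the fingers measure 114 mm over their backs; the gripper's body (76 mm by 85 mm) begins 54 mm behind the grasp point. The pads swing forward as they close: fully open they stand 13 mm farther back than shut.
Start: joints at [1.008, 0.527, 1.433, -0, 1.181, -0.178], TCP at [0.234, 0.58, 0.405] pointing down, gripper open.
Joint ranges: [-3.08, 3.08], [-0.75, 2.2], [0.22, 2.44], [-1.43, 4.57], [0, 2.65], [-2.85, 2.85]. Speed limits (rad/s): [2.79, 2.79, 3.14, 3.14, 3.14, 3.14].

INTERFACE

Orientations are given as a unit quaternion [x, y, z, w].
In Python, from station import * gives the robot as it stands.
- The arm moves only by the shell command python3 -m jog 'ROWS' [OPENING] [FORCE]. ROWS is a JSON object of lists of equal length, an entry for each row: "linear": the shift along the world's x, y, z in mm, a list of three; "turn": the turn about the world's z in units of 5 degrees (1.0 is 5 degrees). A call has 1 to 12 rows; each row shifts and turns the commanded pose from where the row before left it; what a row does not reach is not made up. A row lasts 1/8 s, in which the tool goes at most 62.5 mm and 10.7 degrees, less where a joint would pass 70% of its speed; a pose out of reach is approached as far as the arm can. A call is refused whole if a number of a shift passes 62.5 or a number of a turn 1, either way. A call with a gripper value outside its range is refused whole. OPENING is the opening, from 0 (shut) to 1 (fully open), set as the call begins (- or left out, the last holds). The fingers move at their own pace and stop on an object; FORCE is the grip in N (left out, the last holds). Time passes only in rows, so rows that do not move let the fingers close. It gives the time, the measured TCP pose, the force, the opening and the grip force at its end, in the units of the state.
- sense(): the state, without advancing time (a new reading comes with each control period).
- snapshot(name): name is "scene" or "top" or "wrist"; returns the picture (480x640x3 uint8, red, green, blue); there is no depth.
- get_calibration(name): a dict with "fx", "fy", "cx", "cy" (pixels), "world_to_cam" (4x4, takes a point from world to camera coordinates). Camera axes: x right, y down, z forward; pixel columns grow to the right and rows downward; lengths in m; the calibration is good to about 2 mm. A picture is of the moment at which its call begins: read the wrist's pose just before it. get_calibration takes no time and is no camera call; for the wrist camera it gives the pose at the moment of the call.
- sign_off(): hands the job in; it is judged then, once.
The state is a dict: "t": time; "q": joint angles; "qd": joint speeds; "tau": joint torques, N m; "tcp_pos": TCP position; "tool_rot": TCP orientation; "force": force on the tool from outside, world axes, zero at the start; "ft_torque": the same for the moment, N m; "finger_gap": opening from 0.0 (shut) to 1.0 (fully open); "gripper_force": force on a finger pad.
Only numpy, scipy, OpenCV 4.12 (cv2) and the standard library are available. Lean on these libraries where they do the work, as an engineer would, in place of code of your own. Each camera call takes 0.05 s, during which the arm holds its last target. There are 200 camera calls.

## Working session

There is one attempt and no reset: what is moved stays moved. The work goes in short steps, Python scripts to look and compute and a shell command to move; the robot and the scene stay as the last step left them, time stands still between calls to the robot, and variables do not carry over. Pictures are saved under pics/ and viewed, at most 14 in all, crops included, and the job is handed in when it is done.

```bash
mkdir -p pics; python3 - <<'E'
from station import *
import cv2
s=sense();print(s['t'],s['tcp_pos'],s['tool_rot'],s['finger_gap'])
for n in ("top","scene"):
    cv2.imwrite(f"pics/{n}0.png",snapshot(n)[:,:,::-1])
    c=get_calibration(n);print(n,c['fx'],c['cx'],c['cy'],c['world_to_cam'])
E
```

```text
0.0 [0.23380908 0.57924555 0.4037141 ] [ 1.90732607e-01  9.81641409e-01 -1.02427290e-03 -4.09617990e-04] 1.0050294987202035
top 493.13836121419325 324.75198495956994 236.09448697974605 [[ 0.02520921 -0.99965883 -0.00683568 -0.2905723 ]
 [-0.99683327 -0.02462092 -0.07561241  0.57751348]
 [ 0.07541831  0.00872016 -0.99711385  0.86997457]
 [ 0.          0.          0.          1.        ]]
scene 507.96497999092685 320.1741390166206 241.76838790973198 [[ 0.71395164 -0.70003608  0.014918   -0.62346077]
 [-0.40770706 -0.43294402 -0.80394927  0.1518133 ]
 [ 0.56925215  0.56789872 -0.59451075  0.71090013]
 [ 0.          0.          0.          1.        ]]
```

View pics/top0.png

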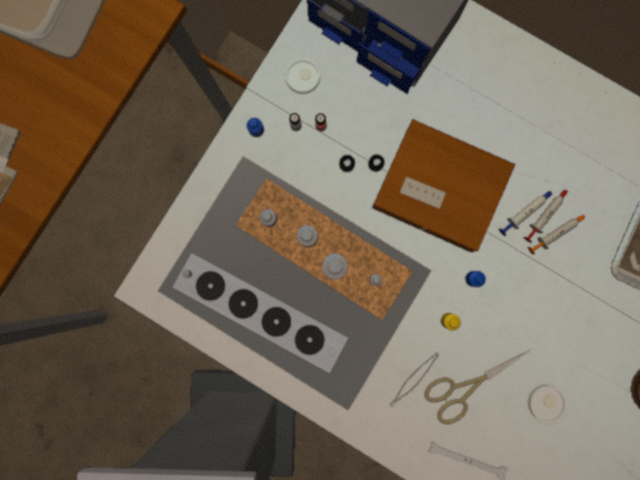

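View pics/scene0.png

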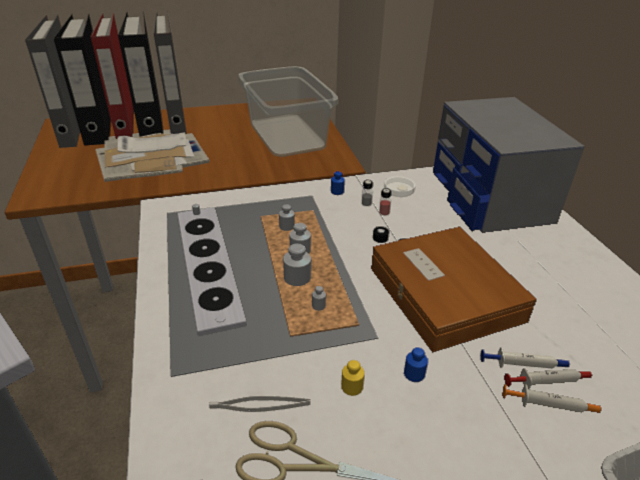

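The top view shows the pin at (187,273), with pads at (210,286), (243,303), (276,321) and (310,340). The weights from left to right look like 30 (267,215), 38 (307,235), 46 (335,264) and 22 (375,279). I'll zoom in to refine these.

```bash
python3 - <<'E'
import cv2
im=cv2.imread("pics/top0.png")[180:380,160:426]
cv2.imwrite("pics/crop.png",cv2.resize(im,None,fx=3,fy=3,interpolation=cv2.INTER_CUBIC))
E
```

```text
(no output)
```

View pics/crop.png

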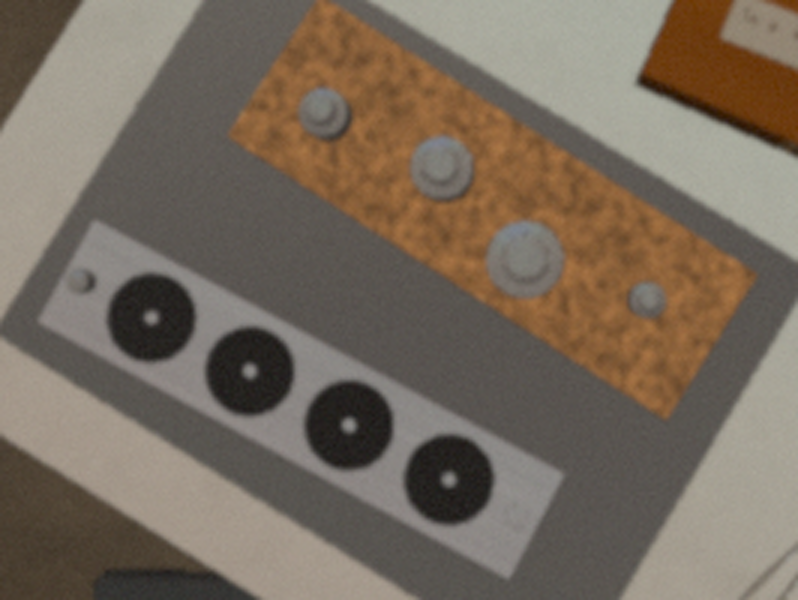

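The crop shows pad dots at (151,317), (250,371), (349,425) and (449,480). Knobs are at (321,110), (440,165), (526,258) and (647,298).

```bash
cat > h.py <<'E'
from station import *
import numpy as np
def back(name,uv,z,c=None):
    c=c or get_calibration(name);T=np.array(c['world_to_cam']);R=T[:3,:3]
    o=-R.T@T[:3,3];d=R.T@np.array([(uv[0]-c['cx'])/c['fx'],(uv[1]-c['cy'])/c['fy'],1])
    return (o+d*(z-o[2])/d[2])
E
python3 - <<'E'
from h import *
f=lambda p:((p[0]+.5)/3-.5+160,(p[1]+.5)/3-.5+180)
P=[back("top",f(p),.014)[:2] for p in [(151,317),(250,371),(349,425),(449,480)]]
for p in P: print(p.round(4))
print([np.linalg.norm(P[i+1]-P[i]).round(4) for i in range(3)], np.arctan2(*(P[3]-P[0])[::-1]))
for n,k,zk,b,zb in [(30,(321,110),.052,(325,113),.037),(38,(440,165),.06,(442,168),.042),(46,(526,258),.068,(525,259),.047),(22,(647,298),.044,(648,299),.032)]:
    print(n,back("top",f(k),zk)[:2].round(4),back("top",f(b),zb)[:2].round(4))
print(back("top",f((78,280)),.034)[:2])
s=sense();from scipy.spatial.transform import Rotation as R
print(R.from_quat(s['tool_rot']).as_matrix().round(3))
c=get_calibration("wrist");T=np.array(c['world_to_cam']);print((-T[:3,:3].T@T[:3,3]),T[:3,:3].round(3))
E
```

```text
[ 0.4906 -0.0707]
[ 0.4599 -0.1317]
[ 0.4293 -0.1923]
[ 0.3983 -0.2531]
[np.float64(0.0683), np.float64(0.0679), np.float64(0.0683)] -2.039348047409181
30 [ 0.6144 -0.1739] [ 0.6144 -0.1744]
38 [ 0.5833 -0.2445] [ 0.583  -0.2449]
46 [ 0.531  -0.2952] [ 0.5307 -0.2949]
22 [ 0.5099 -0.3665] [ 0.5092 -0.3682]
[ 0.51189529 -0.0312924 ]
[[-0.927  0.374 -0.001]
 [ 0.374  0.927 -0.002]
 [ 0.    -0.002 -1.   ]]
[0.15510087 0.611712   0.37285579] [[ 0.375  0.927 -0.001]
 [ 0.876 -0.354  0.329]
 [ 0.305 -0.124 -0.944]]
```

```bash
python3 -m jog '{"linear":[[20,-40,0],[20,-40,0],[20,-40,0],[20,-40,0],[20,-40,0],[20,-40,0],[20,-40,0],[20,-40,0],[20,-40,0],[20,-40,0],[20,-40,0],[20,-40,0]],"turn":[-1,-1,-1,-1,-1,-1,-1,-1,-1,-1,-1,-1]}' 1 60
python3 -m jog '{"linear":[[3,-39,-8],[3,-39,-8],[3,-39,-8],[3,-39,-8],[3,-39,-8],[3,-39,-8],[3,-39,-8],[3,-39,-8],[3,-39,-8],[3,-39,-8],[3,-39,-8],[0,0,0]],"turn":[-1,-1,-1,-1,-1,-1,-1,0,0,0,0,0]}'
```

```text
t: 1.6
tcp_pos: [0.4743, 0.0981, 0.4045]
tool_rot: [0.657, 0.754, -0.0, -0.0]
force: [0.6, 0.6, 0.1]
finger_gap: 1.001
gripper_force: 0.0
t: 3.1
tcp_pos: [0.5068, -0.3323, 0.3157]
tool_rot: [0.853, 0.521, -0.0, 0.0]
force: [-0.5, 0.4, -0.5]
finger_gap: 1.002
gripper_force: 0.0
```

```bash
python3 -m jog '{"linear":[[2.5,-35,0],[0,0,0],[0,0,0]],"turn":[0,0,0]}'
python3 - <<'E'
from h import *
import cv2
c=get_calibration("wrist");im=snapshot("wrist")[:,:,::-1].copy()
T=np.array(c['world_to_cam'])
for p,z in [((.5095,-.3673),.044),((.5309,-.295),.068),((.5832,-.2447),.06),((.6144,-.1741),.052),((.3983,-.2531),.014),((.4293,-.1923),.014)]:
    v=T@np.array([*p,z,1]);
    if v[2]>0: cv2.drawMarker(im,(int(round(c['fx']*v[0]/v[2]+c['cx'])),int(round(c['fy']*v[1]/v[2]+c['cy']))),(0,0,255),0,12,1)
cv2.imwrite("pics/w1.png",im);print(sense()['tcp_pos'])
E
```

```text
t: 3.48
tcp_pos: [0.5092, -0.3632, 0.3164]
tool_rot: [0.853, 0.523, -0.0, -0.001]
force: [-0.7, -0.5, 0.0]
finger_gap: 0.999
gripper_force: 0.0
[ 0.50926654 -0.36301117  0.31645215]
```

View pics/w1.png

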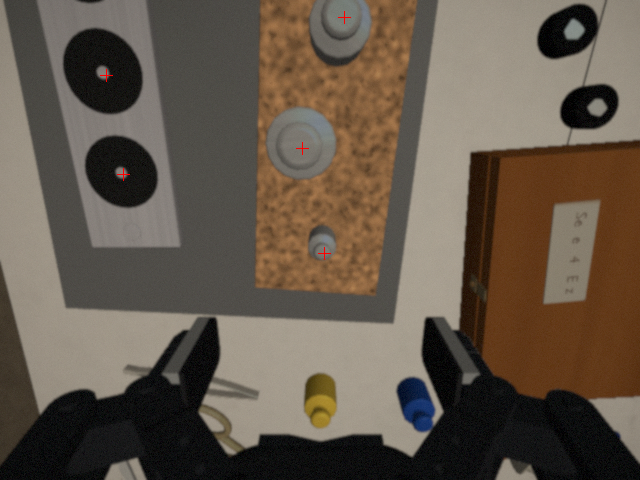

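The markers agree with the picture to about 1–2 mm: the 22 is at (323,250) and the 46 at (302,147). Next I grasp the 22.

```bash
python3 -m jog '{"linear":[[0,-4,-25],[0,0,-30],[0,0,-30],[0,0,-25],[0,0,-15],[0,0,-8],[0,0,0],[0,0,0]],"turn":[0,0,0,0,0,0,0,0]}'
python3 -m jog '{"linear":[[0,0,0],[0,0,0],[0,0,0],[0,0,0],[0,0,0],[0,0,0],[0,0,0],[0,0,0]],"turn":[0,0,0,0,0,0,0,0]}' 0 50
```

```text
t: 4.53
tcp_pos: [0.5098, -0.3687, 0.1846]
tool_rot: [0.853, 0.523, 0.0, 0.001]
force: [0.5, -0.5, 0.4]
finger_gap: 1.0
gripper_force: 0.0
t: 5.52
tcp_pos: [0.5095, -0.3685, 0.184]
tool_rot: [0.853, 0.523, -0.0, 0.0]
force: [-2.0, 1.3, 4.6]
finger_gap: 0.232
gripper_force: 49.1
```

```bash
python3 -m jog '{"linear":[[0,0,10],[0,0,25],[0,0,30],[0,0,25],[0,0,5]],"turn":[0,0,0,0,0]}'
python3 -m jog '{"linear":[[-1,15,0],[-2,28,0],[-2,30,0],[-2,30,0],[-2,30,0],[-2,30,0],[-2,30,0],[-2,30,0],[-2,30,0],[-2,29,0],[-0,15,0],[0,0,0]],"turn":[0,0,0,0,0,0,0,0,0,0,0,0]}'
```

```text
t: 6.15
tcp_pos: [0.51, -0.3689, 0.2805]
tool_rot: [0.853, 0.523, 0.0, 0.002]
force: [0.5, -0.3, -1.7]
finger_gap: 0.232
gripper_force: 49.0
t: 7.65
tcp_pos: [0.4901, -0.0704, 0.2781]
tool_rot: [0.852, 0.523, -0.001, -0.001]
force: [-0.1, -0.5, -1.4]
finger_gap: 0.234
gripper_force: 49.0
```

```bash
python3 -m jog '{"linear":[[0,0,-20],[0,0,-30],[0,0,-20],[0,0,-10],[0,0,-4],[0,0,-1],[0,0,0],[0,0,0]],"turn":[0,0,0,0,0,0,0,0]}'
```

```text
t: 8.65
tcp_pos: [0.4906, -0.0715, 0.1943]
tool_rot: [0.853, 0.523, 0.0, 0.0]
force: [-0.3, 0.6, -1.3]
finger_gap: 0.235
gripper_force: 49.0
```

```bash
python3 -m jog '{"linear":[[0,0,-1.5],[0,0,-1],[0,0,0]],"turn":[0,0,0]}'
python3 -c "
from h import *
import cv2
cv2.imwrite('pics/w2.png',snapshot('wrist')[:,:,::-1])"
```

```text
t: 9.02
tcp_pos: [0.4906, -0.0715, 0.192]
tool_rot: [0.853, 0.523, 0.0, 0.0]
force: [-1.1, 0.6, 6.5]
finger_gap: 0.235
gripper_force: 49.8
```

View pics/w2.png

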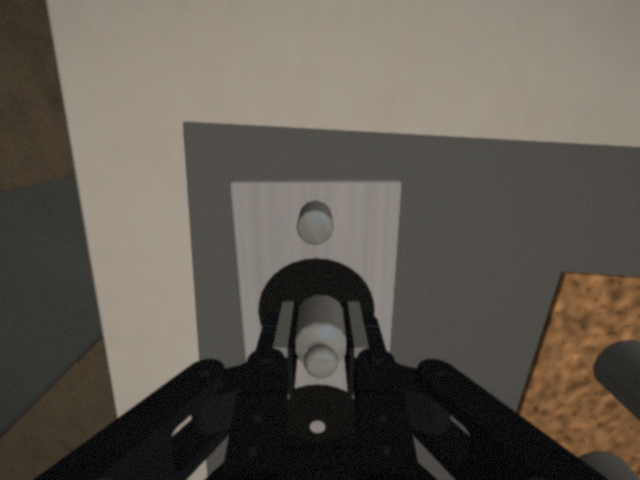

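The 22 is down on the pad next to the pin: the weight is at (320,345), centred on the black pad, and the vertical force shows contact. I release it and go to the 30.

```bash
python3 -m jog '{"linear":[[0,0,0],[0,0,0],[0,0,0],[0,0,0],[0,0,0],[0,0,15],[0,0,30],[0,0,35],[0,0,5],[0,0,0]],"turn":[0,0,0,0,0,0,0,0,0,0]}' 1
python3 -m jog '{"linear":[[20,-17,0],[30,-25,0],[30,-25,0],[30,-25,0],[14,-11,0],[0,0,0],[0,0,-30],[0,0,-35],[0,0,-18],[0,0,-9],[0,0,0],[0,0,0]],"turn":[0,0,0,0,0,0,0,0,0,0,0,0]}'
```

```text
t: 10.32
tcp_pos: [0.4903, -0.0714, 0.2768]
tool_rot: [0.853, 0.523, 0.0, 0.0]
force: [-0.9, -0.5, 0.1]
finger_gap: 1.002
gripper_force: 0.0
t: 11.82
tcp_pos: [0.615, -0.1746, 0.1853]
tool_rot: [0.853, 0.523, 0.001, 0.001]
force: [-0.4, -0.2, -0.9]
finger_gap: 0.994
gripper_force: 0.0
```

```bash
python3 -m jog '{"linear":[[0,0,-2],[0,0,0],[0,0,0],[0,0,0],[0,0,0],[0,0,0],[0,0,0],[0,0,10],[0,0,25],[0,0,30],[0,0,25],[0,0,5]],"turn":[0,0,0,0,0,0,0,0,0,0,0,0]}' 0 60
python3 -m jog '{"linear":[[-15,4,0],[-25,7,0],[-25,7,0],[-25,7,0],[-25,7,0],[-25,7,0],[-15,4,0],[0,0,0],[0,0,0]],"turn":[0,0,0,0,0,0,0,0,0]}'
```

```text
t: 13.32
tcp_pos: [0.6149, -0.1747, 0.2789]
tool_rot: [0.853, 0.523, 0.001, 0.001]
force: [-0.7, -1.7, -1.9]
finger_gap: 0.33
gripper_force: 59.3
t: 14.45
tcp_pos: [0.4603, -0.1319, 0.277]
tool_rot: [0.853, 0.523, 0.0, 0.001]
force: [-0.8, 0.1, -1.7]
finger_gap: 0.33
gripper_force: 59.4
```

```bash
python3 -m jog '{"linear":[[0,0,-20],[0,0,-30],[0,0,-20],[0,0,-9],[0,0,-4],[0,0,0],[0,0,0]],"turn":[0,0,0,0,0,0,0]}'
```

```text
t: 15.32
tcp_pos: [0.4598, -0.1316, 0.1948]
tool_rot: [0.853, 0.523, 0.0, 0.001]
force: [1.0, -0.7, -1.5]
finger_gap: 0.327
gripper_force: 59.4
```

```bash
python3 -m jog '{"linear":[[0,0,-2],[0,0,-1],[0,0,0],[0,0,0]],"turn":[0,0,0,0]}'
```

```text
t: 15.82
tcp_pos: [0.4595, -0.1315, 0.1912]
tool_rot: [0.853, 0.523, 0.0, -0.0]
force: [-0.9, -0.1, -2.0]
finger_gap: 0.333
gripper_force: 59.4
```

```bash
python3 -m jog '{"linear":[[0,0,-1],[0,0,0],[0,0,0]],"turn":[0,0,0]}'
```

```text
t: 16.2
tcp_pos: [0.4595, -0.1315, 0.1907]
tool_rot: [0.853, 0.523, 0.0, 0.0]
force: [-0.7, 0.7, 4.8]
finger_gap: 0.334
gripper_force: 60.1
```

```bash
python3 -m jog '{"linear":[[0,0,0],[0,0,0],[0,0,0],[0,0,0],[0,0,0],[0,0,15],[0,0,30],[0,0,35],[0,0,10],[0,0,0]],"turn":[0,0,0,0,0,0,0,0,0,0]}' 1
python3 -m jog '{"linear":[[20,-18,0],[30,-28,0],[30,-28,0],[30,-27,0],[14,-12,0],[0,0,0],[0,0,-30],[0,0,-35],[0,0,-20],[0,0,-11],[0,0,0],[0,0,0]],"turn":[0,0,0,0,0,0,0,0,0,0,0,0]}'
```

```text
t: 17.45
tcp_pos: [0.4595, -0.1315, 0.2811]
tool_rot: [0.853, 0.523, 0.001, 0.001]
force: [1.0, -0.3, 0.5]
finger_gap: 0.998
gripper_force: 0.0
t: 18.95
tcp_pos: [0.5839, -0.2447, 0.1852]
tool_rot: [0.853, 0.523, 0.0, 0.001]
force: [0.4, -0.3, 0.5]
finger_gap: 1.002
gripper_force: 0.0
```

```bash
python3 -m jog '{"linear":[[0,0,-2],[0,0,0],[0,0,0],[0,0,0],[0,0,0],[0,0,0],[0,0,0],[0,0,10],[0,0,25],[0,0,30],[0,0,25],[0,0,5]],"turn":[0,0,0,0,0,0,0,0,0,0,0,0]}' 0 75
python3 -m jog '{"linear":[[-15,5,0],[-25,9,0],[-25,9,0],[-25,9,0],[-25,8,0],[-25,8,0],[-15,5,0],[0,0,0],[0,0,-20],[0,0,-30],[0,0,-20],[0,0,-9]],"turn":[0,0,0,0,0,0,0,0,0,0,0,0]}'
python3 -m jog '{"linear":[[0,0,-4],[0,0,0],[0,0,0]],"turn":[0,0,0]}'
```

```text
t: 20.45
tcp_pos: [0.5839, -0.2447, 0.2787]
tool_rot: [0.853, 0.523, 0.001, 0.001]
force: [0.1, 0.5, -2.8]
finger_gap: 0.426
gripper_force: 75.5
t: 21.95
tcp_pos: [0.4292, -0.1919, 0.1968]
tool_rot: [0.853, 0.523, -0.0, -0.0]
force: [-0.1, 0.9, -2.9]
finger_gap: 0.424
gripper_force: 75.5
t: 22.32
tcp_pos: [0.4288, -0.1916, 0.1948]
tool_rot: [0.853, 0.523, 0.0, 0.001]
force: [0.0, 0.4, -3.0]
finger_gap: 0.428
gripper_force: 75.5
```

```bash
python3 -m jog '{"linear":[[0,0,-2],[0,0,-1],[0,0,0],[0,0,0]],"turn":[0,0,0,0]}'
python3 -m jog '{"linear":[[0,0,-0.6],[0,0,0],[0,0,0]],"turn":[0,0,0]}'
```

```text
t: 22.82
tcp_pos: [0.4285, -0.1915, 0.1912]
tool_rot: [0.853, 0.523, 0.0, 0.0]
force: [0.4, -0.9, -3.3]
finger_gap: 0.423
gripper_force: 75.5
t: 23.2
tcp_pos: [0.4285, -0.1915, 0.191]
tool_rot: [0.853, 0.523, 0.0, 0.0]
force: [-0.7, 0.8, 4.2]
finger_gap: 0.424
gripper_force: 76.3
```

```bash
python3 -m jog '{"linear":[[0,0,0],[0,0,0],[0,0,0],[0,0,0],[0,0,0],[0,0,15],[0,0,30],[0,0,35],[0,0,10],[0,0,0]],"turn":[0,0,0,0,0,0,0,0,0,0]}' 1
python3 -m jog '{"linear":[[16,-16,0],[25,-25,0],[25,-25,0],[24,-25,0],[12,-12,0],[0,0,0],[0,0,-30],[0,0,-35],[0,0,-20],[0,0,-11],[0,0,0],[0,0,0]],"turn":[0,0,0,0,0,0,0,0,0,0,0,0]}'
```

```text
t: 24.45
tcp_pos: [0.4285, -0.1915, 0.2815]
tool_rot: [0.853, 0.523, 0.0, 0.001]
force: [-0.2, 0.8, -0.1]
finger_gap: 1.003
gripper_force: 0.0
t: 25.95
tcp_pos: [0.5308, -0.2947, 0.1855]
tool_rot: [0.853, 0.523, 0.0, 0.001]
force: [-0.3, 0.8, 1.2]
finger_gap: 0.999
gripper_force: 0.0
```

```bash
python3 -m jog '{"linear":[[0,0,-2],[0,0,0],[0,0,0],[0,0,0],[0,0,0],[0,0,0],[0,0,0],[0,0,10],[0,0,25],[0,0,30],[0,0,25],[0,0,5]],"turn":[0,0,0,0,0,0,0,0,0,0,0,0]}' 0 100
python3 -m jog '{"linear":[[-12,4,0],[-22,7,0],[-22,7,0],[-22,7,0],[-22,7,0],[-21,6,0],[-12,4,0],[0,0,0],[0,0,-20],[0,0,-30],[0,0,-20],[0,0,-9]],"turn":[0,0,0,0,0,0,0,0,0,0,0,0]}'
python3 -m jog '{"linear":[[0,0,-3],[0,0,0],[0,0,0]],"turn":[0,0,0]}'
```

```text
t: 27.45
tcp_pos: [0.5307, -0.2946, 0.279]
tool_rot: [0.853, 0.523, 0.0, 0.001]
force: [0.2, 0.7, -5.3]
finger_gap: 0.515
gripper_force: 102.8
t: 28.95
tcp_pos: [0.3982, -0.2529, 0.1974]
tool_rot: [0.853, 0.523, 0.0, -0.0]
force: [-0.5, 0.4, -5.4]
finger_gap: 0.515
gripper_force: 102.7
t: 29.32
tcp_pos: [0.3977, -0.2527, 0.1962]
tool_rot: [0.853, 0.523, 0.0, 0.001]
force: [0.5, 0.5, -5.6]
finger_gap: 0.511
gripper_force: 102.7
```

```bash
python3 -m jog '{"linear":[[0,0,-3],[0,0,-1],[0,0,0],[0,0,0]],"turn":[0,0,0,0]}'
python3 -m jog '{"linear":[[0,0,-0.7],[0,0,0],[0,0,0]],"turn":[0,0,0]}'
```

```text
t: 29.82
tcp_pos: [0.3975, -0.2525, 0.1916]
tool_rot: [0.853, 0.523, 0.0, 0.0]
force: [0.2, -0.8, -5.6]
finger_gap: 0.511
gripper_force: 103.0
t: 30.2
tcp_pos: [0.3974, -0.2524, 0.1916]
tool_rot: [0.853, 0.523, 0.0, 0.0]
force: [-1.5, 0.8, 5.7]
finger_gap: 0.513
gripper_force: 103.8
```

Contact. I release it, rise, move clear to the right, and check the rack.

```bash
python3 -m jog '{"linear":[[0,0,0],[0,0,0],[0,0,0],[0,0,0],[0,0,0],[0,0,15],[0,0,30],[0,0,40],[0,0,40],[0,0,30],[0,0,0]],"turn":[0,0,0,0,0,0,0,0,0,0,0]}' 1
python3 -m jog '{"linear":[[30,-30,10],[30,-40,10],[30,-40,10],[30,-40,10],[30,-40,0],[20,-30,0],[0,0,0]],"turn":[0,0,0,0,0,0,0]}'
python3 - <<'E'
from h import *
import cv2
a=snapshot("top")[:,:,::-1][180:380,160:426]
b=snapshot("scene")[:,:,::-1].copy()
cv2.imwrite("pics/e1.png",cv2.resize(a,None,fx=3,fy=3,interpolation=cv2.INTER_CUBIC));cv2.imwrite("pics/e2.png",b)
E
```

```text
t: 31.58
tcp_pos: [0.3978, -0.2527, 0.3489]
tool_rot: [0.853, 0.523, 0.001, 0.003]
force: [-0.6, -0.3, -0.9]
finger_gap: 1.001
gripper_force: 0.0
t: 32.45
tcp_pos: [0.5678, -0.4742, 0.3836]
tool_rot: [0.853, 0.522, -0.0, -0.001]
force: [0.3, -0.6, 0.6]
finger_gap: 0.999
gripper_force: 0.0
```

View pics/e1.png

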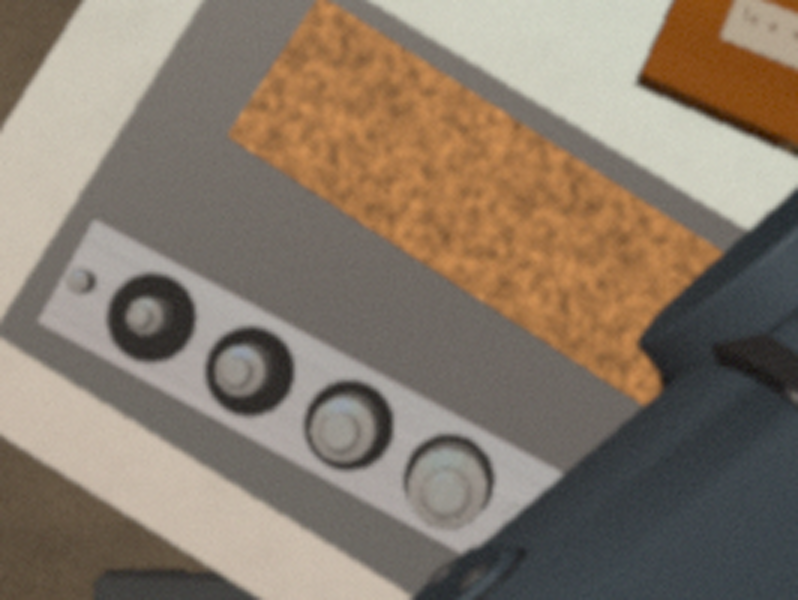

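View pics/e2.png

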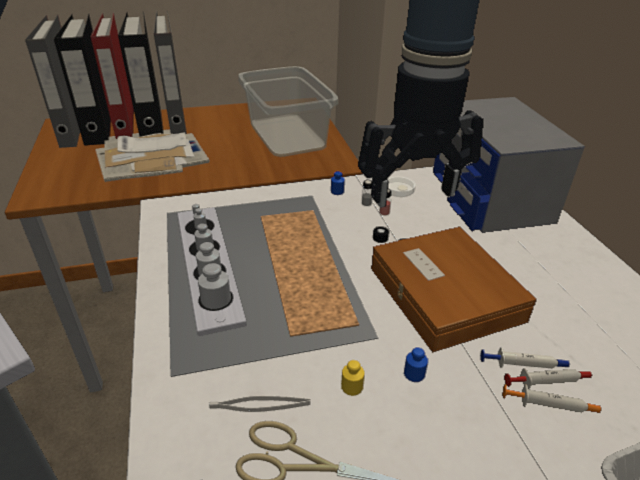

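All four stand upright in order, with knobs in the crop at (145,315), (239,370), (341,431) and (444,489). I'll check centring and hand in if it's good.

```bash
python3 - <<'E'
from h import *
f=lambda p:((p[0]+.5)/3-.5+160,(p[1]+.5)/3-.5+180)
e=[np.linalg.norm(back("top",f(p),z)[:2]-back("top",f(m),.014)[:2]) for p,z,m in [((145,315),.052,(151,317)),((239,370),.06,(250,371)),((341,431),.068,(349,425)),((444,489),.076,(449,480))]]
print(np.round(e,4))
if max(e)<.007: print(sign_off())
E
```

```text
[0.006  0.0037 0.0022 0.0033]
the job is handed in; nothing more can be done
None
```

All four weights stand upright and free on the rack, in order 22, 30, 38 and 46 mm from the pin, each measured within about 6 mm of its pad's centre (12 mm allowed); I handed the job in at about 33 s without a pass or fail being reported back.

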